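# Close an opened half bottle of sparkling wine with its clip stopper

### The arm

A 6-joint arm with a two-finger parallel gripper is mounted at the origin on the work surface; the furniture and walls round the work are solid. World frame = base frame: x ahead of the robot, y to its left, z up, the work surface at z = 0. Lengths are in m, angles in rad, forces in N, time in s.
With the tool pointing down it reaches from about 0.35 to 0.975 m from the base axis. Payload 4.9 kg.
Tool frame: the origin (TCP) lies midway between the tips of the shut fingers; the grasp point (between the pads) lies 19 mm behind it; z points along the fingers, y is the line along which they close (so a half turn about z gives the same grasp; the last joint's range is limited). The gripper opens to 85 mm and grips with 20 to 120 N. Pads are 22 mm wide; open, the fingers measure 114 mm over their backs; the gripper's body (76 mm by 85 mm) begins 54 mm behind the grasp point. The pads swing forward as they close: fully open they stand 13 mm farther back than shut.
Start: joints at [1.046, 0.053, 1.613, -0, 1.476, -0.119], TCP at [0.247, 0.574, 0.231] pointing down, gripper open.
Joint ranges: [-3.01, 3.01], [-1.01, 2.22], [0.06, 2.58], [-1.02, 4.17], [0.09, 2.62], [-3.14, 3.14]. Speed limits (rad/s): [2.57, 2.57, 3.14, 3.14, 3.14, 3.14].

### API

Orientations are given as a rotation vector (axis times angle).
In Python, from station import ctrl gives the robot as it stands. The module is installed in compiled form; this text tells all that it offers.
- The arm moves only by the shell command python3 -m handwheel 'ROWS' [OPENING] [FORCE]. ROWS is JSON, a list of rows, each a list of 2 entries, a list of its own where there are three numbers: the shift along the tool's x, y, z in cm, then the turn, a rotation vector about the tool's x, y, z in rad. In form: [[[tx, ty, tz], [ax, ay, az]], ...]. A call has 1 to 5 rows; each row is the pose to reach, as a shift and turn from the pose commanded when the call began, along the tool's axes at that moment; what a row does not reach only later rows make up. A row lasts 1/8 s, in which the tool goes at most 62.5 mm and 10.7 degrees, less where a joint would pass 70% of its speed; a pose out of reach is approached as far as the arm can. A call with a gripper value outside its range is refused whole. OPENING is the gripper's target within -1 to 1 (shut at 1, half-way at 0, fully open at -1), set as the call begins (- or left out, the last holds). The fingers move at their own pace and stop on an object; FORCE is the grip in N (left out, the last holds). Time passes only in rows, so rows that repeat a pose let the fingers close. It gives the time, the measured TCP pose, the force, the opening and the grip force at its end, in the units of the state.
- ctrl.get_obs(): the state, without advancing time (a new reading comes with each control period).
- ctrl.get_image(name): name is "scene" or "top" or "wrist"; returns the picture (420x560x3 uint8, blue, green, red); there is no depth.
- ctrl.calibration(name): a dict with "fx", "fy", "cx", "cy" (pixels), "R" (3x3) and "t" (3): a world point X has camera coordinates R X + t. Camera axes: x right, y down, z forward; pixel columns grow to the right and rows downward; lengths in m; the calibration is good to about 2 mm. The wrist camera is an equidistant fisheye: a pixel r from the principal point sees the ray r / f radians off the axis. A picture is of the moment at which its call begins: read the wrist's pose just before it. calibration takes no time and is no camera call; for the wrist camera it gives the pose at the moment of the call.
- ctrl.finish_job(): hands the job in; it is judged then, once.
Trained networks look in the newest picture that a camera, given by its name, has taken for a name from the list of things; names that differ only in an ending like _2 or _b are one class to them, and where a whole thing is asked for, a point or a joint stands for the part that bears it (a point fixed in the world has none). Each returns a list of dicts, best first, with "score" (0 to 1); they miss things now and then, are a little off and sometimes report something else, mostly with a low value. They report only what shows in the picture. A call takes as long as a camera call. They do not tell look-alikes from the thing itself.
- ctrl.look_for(camera, query): "position" ([column, row] in pixels, amid what is visible of it).
- ctrl.landmark_of(camera, query): "position" ([column, row] in pixels: a listed point, or the origin of a listed thing).
The state is a dict: "t": time; "q": joint angles; "dq": joint speeds; "effort": joint torques, N m; "tool_pos": TCP position; "tool_rot": TCP orientation; "contact_force": force on the tool from outside, world axes, zero at the start; "wrist_torque": the same for the moment, N m; "opening": finger opening in m; "grip_force": force on a finger pad.
Only numpy, scipy, OpenCV 4.12 (cv2) and the standard library are available. Lean on these libraries where they do the work, as an engineer would, in place of code of your own. Each camera call takes 0.05 s, during which the arm holds its last target. There are 200 camera calls.

### The job

Close the opened half bottle that stands in the marble cooler: pick up the clip stopper with the two steel arms, set it upright on the bottle's mouth and press it straight down until both arms have snapped under the glass collar of the neck, then let go of it. Never press on the glass with more than about 25 N, and leave everything else on the counter standing where it is.

Things in the scene. Friction and masses are not known exactly. Their poses are not given: they have to be found in the camera images.
- stopper: clip stopper for sparkling wine: black grip on a steel cap with two steel clip arms; loose, 0.14 to 0.25 kg, 36x46x59 mm, standing on its arms' toes. Origin: midway between the toes, at their lower end; z up its axis, arms at +y and -y. Inward hooks 6 to 8.5 mm above the origin, 28 mm apart, with sloped lead-ins below. Pressed too little, it springs back up
- stopper_grip (a point): middle of the stopper's black ribbed grip block, 47 mm above the stopper's origin: 37 to 57 mm above it, 34 mm wide between its flat faces at the stopper's +x and -x. Take it there, fingers closing along the stopper's x, clear of the arms at +y and -y; nothing else stands within 60 mm
- stopper_seal: black rubber seal disc (29 mm) with the tapered plug below it (8.5 mm long, 17 mm thick, 9 mm at its tip), sprung in the cap. Origin: centre of the disc's underside, 25.5 mm above the stopper's when free. On the lip it resists with 5 N at once and 2.5 N more per mm, and stops hard after 2.8 mm. The arms snap after 1.5 to 2 mm; then it holds the stopper up against the hooks
- stopper_arm_a (a joint): steel clip arm, 18x41 mm, at the stopper's +y side, hinged in the cap; value 0 rad = closed (as it stands free, and again when its hook is under the collar), grows as the arm is spread outward, about 0.08 rad while it rides over the collar. A spring closes it. The push needed to ride over the collar rises to 6 to 13 N, then drops, before the seal is met; the snap itself takes 8 to 13 N.
- stopper_arm_b (a joint): steel clip arm, 18x41 mm, at the stopper's -y side, hinged in the cap; value 0 rad = closed (as it stands free, and again when its hook is under the collar), grows as the arm is spread outward, about 0.08 rad while it rides over the collar. A spring closes it. The push needed to ride over the collar rises to 6 to 13 N, then drops, before the seal is met; the snap itself takes 8 to 13 N.
- cooler: white marble bottle cooler, 114 mm across, 115 mm high, too heavy to move, with an opened green half bottle standing in it, firm and upright on its axis. Origin: centre of the cooler's foot on the counter, right below the bottle's mouth
- bottle_mouth (a point): point on the bottle's axis 270 mm above the counter, the lip's usual height. This bottle's lip may be up to 8 mm higher or lower: not measured, to be felt. Bore 19 mm, lip 27 mm outside. Glass collar 34 mm across, 15 to 19 mm below the lip, coned above; neck under it 27 mm. Snapped on, the stopper's origin is 27 to 28 mm below the lip
- flute_0: empty stemmed glass flute, 71 mm across, 220 mm high, at the back of the counter; origin at the centre of its foot, z up. Fragile: leave it alone
- flute_2: empty stemmed glass flute, 71 mm across, 220 mm high, at the back of the counter; origin at the centre of its foot, z up. Fragile: leave it alone
- gold_bottle: full, closed half bottle with a gold top, 69 mm across, 254 mm high, at the back left; origin at the centre of its foot, z up. Leave it alone
- candle: red candle, 56 mm across, 114 mm high, at the back right; origin at the centre of its foot, z up. Leave it alone
- cork_0: used mushroom-shaped cork, 33 mm across, 48 mm high, standing in front of the cooler; origin at the centre of its foot, z up. Leave it alone
- cork_1: used mushroom-shaped cork, 33 mm across, 48 mm high, standing in front of the cooler; origin at the centre of its foot, z up. Leave it alone
- foil_cutter: black foil cutter, 44x50x14 mm, lying at the left; origin at the centre of its underside, z up. Leave it alone
Mind the look-alikes: they are no part of the job. Leave any turquoise or yellow look-alike of the stopper alone.

How it is judged:
On the way, in this order (a step that is already met when the one before it is completed fails the run):
1. the stopper is carried over the bottle's mouth (height (world z) of stopper above 0.255 m and horizontal distance between stopper and cooler below 0.02 m), for 0.1 s.
2. both arms have snapped under the collar (z of stopper_seal in the frame of stopper above 0.0263 m and height (world z) of stopper above 0.225 m and horizontal distance between stopper and cooler below 0.004 m and value of joint each of stopper_arm_a, stopper_arm_b below 0.035 rad), for 0.2 s.
At the end, for the whole second after the job is handed in: The stopper is snapped on: on the mouth (more than 225 mm up), within 4 mm of the bottle's axis, its seal held compressed by over 0.8 mm, upright within 0.06 rad, both arms closed (under 0.035 rad), at rest; candle, corks and foil cutter are within 30 mm of where they were (all of step 2 and angle between stopper's own z axis and vertical below 0.06 rad and linear speed of stopper below 0.01 m/s and distance of each of candle, cork_0, cork_1, foil_cutter from where it was at the start of the episode below 0.03 m); the robot touches nothing.
It fails at once if the seal is pressed on the bottle with more than 25 N (contact force between stopper_seal and cooler above 25 N).
It fails at once if the stopper is jammed or knocked against the bottle or cooler (over 45 N) (contact force between stopper and cooler above 45 N).
It fails at once if a flute or the closed bottle is struck (over 3 N) (contact force between anything else and flute_0 above 3 N or contact force between anything else and flute_2 above 3 N or contact force between anything else and gold_bottle above 3 N).
It fails at once if the candle, a cork or the foil cutter is moved more than 30 mm (distance of any of candle, cork_0, cork_1, foil_cutter from where it was at the start of the episode above 0.03 m).
It also fails if it takes over 64 s, if anything falls off the work surface, if the arm or the gripper's body presses on something with over 40 N, if the wrist force passes 120 N, or if a joint passes its speed limit or range.

## Working session

There is one attempt and no reset: what is moved stays moved. The work goes in short steps, Python scripts to look and compute and a shell command to move; the robot and the scene stay as the last step left them, time stands still between calls to the robot, and variables do not carry over. Pictures are saved under pics/ and viewed, at most 10 in all, crops included, and the job is handed in when it is done.

```bash
mkdir -p pics; cat > h.py <<'E'
import numpy as np, cv2
from scipy.spatial.transform import Rotation as Ro
from scipy.optimize import least_squares
from station import ctrl
def ray(cam,px,c=None):
    c=c or ctrl.calibration(cam); R=np.array(c["R"]);t=np.array(c["t"])
    u=(px[0]-c["cx"])/c["fx"];v=(px[1]-c["cy"])/c["fy"]
    if cam=="wrist":
        r=np.hypot(u,v); s=np.sin(r)/max(r,1e-9); d=np.array([u*s,v*s,np.cos(r)])
    else: d=np.array([u,v,1.])
    d=R.T@d; return -R.T@t,d/np.linalg.norm(d)
def onz(cam,px,z,c=None):
    o,d=ray(cam,px,c); return o+d*(z-o[2])/d[2]
def tri(rs):
    A=sum(np.eye(3)-np.outer(d,d) for o,d in rs);b=sum((np.eye(3)-np.outer(d,d))@o for o,d in rs)
    X=np.linalg.solve(A,b); return X,[np.linalg.norm((np.eye(3)-np.outer(d,d))@(X-o))for o,d in rs]
def st():
    o=ctrl.get_obs(); print("t",o["t"],"pos",np.round(o["tool_pos"],4),"\nR",np.round(Ro.from_rotvec(o["tool_rot"]).as_matrix(),3).tolist(),"F",np.round(o["contact_force"],1),"open",o["opening"],"grip",o["grip_force"]); return o
E
python3 - <<'E'
from h import *
st()
for c in ["scene","top","wrist"]:
    im=ctrl.get_image(c); cv2.imwrite(f"pics/{c}0.png",im)
    k=ctrl.calibration(c); print(c,k["fx"],-np.array(k["R"]).T@np.array(k["t"]))
    for q in ["stopper","stopper_grip","bottle_mouth","cooler"]:
        for d in ctrl.landmark_of(c,q)[:3]: print(q,np.round(d["position"],1),round(d["score"],2))
a=cv2.imread("pics/scene0.png");b=cv2.imread("pics/top0.png")
cv2.imwrite("pics/both.png",cv2.resize(np.vstack([a,b]),None,fx=.71,fy=.71))
E
```

```text
t 0.0 pos [0.2464 0.5737 0.2301] 
R [[-0.919, 0.395, -0.001], [0.395, 0.919, -0.002], [0.0, -0.002, -1.0]] F [ 0.2 -0.7  0.4] open 0.08544917223020503 grip 0.0
scene 433.5812040515698 [ 0.04926543 -0.63978093  0.77737098]
stopper [291.  307.1] 0.79
stopper [279.5 278.6] 0.67
stopper [324.7 325.7] 0.56
stopper_grip [295.6 288.5] 0.81
stopper_grip [278.1 264.7] 0.72
stopper_grip [324.9 316.7] 0.66
bottle_mouth [258.2 138.1] 0.89
cooler [262.2 227.2] 0.55
top 543.5799665865246 [ 0.19550108 -0.12198001  1.50542853]
stopper [279.4 220.6] 0.78
stopper [337.7 227.6] 0.68
stopper [311.1 232.2] 0.47
stopper_grip [276.5 218.9] 0.7
stopper_grip [340.  223.6] 0.61
stopper_grip [308.3 229.5] 0.53
bottle_mouth [215.6 169.9] 0.56
cooler [224.1 196.4] 0.57
wrist 325.19226210127806 [0.17472094 0.60426186 0.37436613]
stopper [ 24.8 384. ] 0.69
stopper [  2.8 373.8] 0.44
stopper_grip [ 16.6 393.3] 0.74
```

View pics/scene0.png

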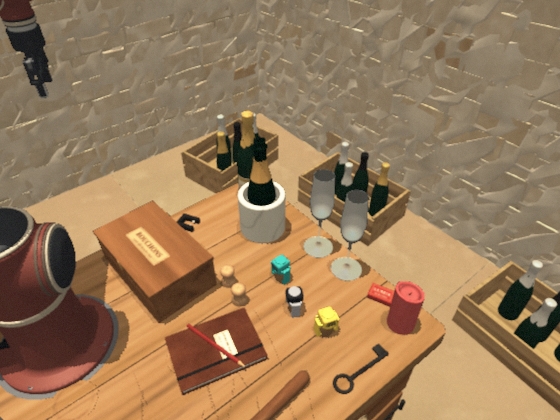

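View pics/top0.png

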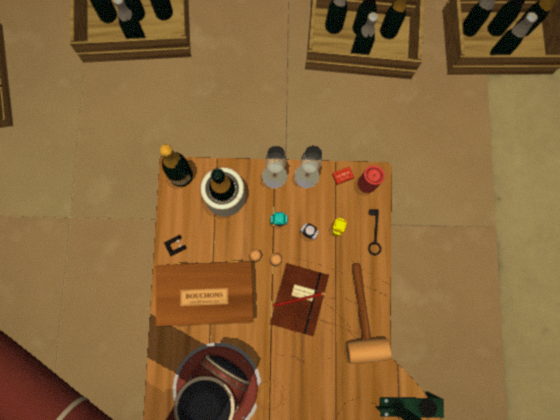

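```bash
python3 - <<'E'
from h import *
for p in [(291,307.1),(279.5,278.6),(324.7,325.7),(262.2,227.2)]: print("scene",p,onz("scene",p,0))
for p in [(295.6,288.5),(278.1,264.7),(324.9,316.7)]: print("scene grip",p,onz("scene",p,.047))
for p in [(279.4,220.6),(337.7,227.6),(311.1,232.2),(224.1,196.4)]: print("top",p,onz("top",p,0))
for p in [(276.5,218.9),(340,223.6),(308.3,229.5)]: print("top grip",p,onz("top",p,.047))
print("mouth",onz("scene",(258.2,138.1),.27),onz("top",(215.6,169.9),.27))
E
```

```text
scene (291, 307.1) [ 0.41366728 -0.23283703  0.        ]
scene (279.5, 278.6) [ 0.4435208  -0.15751321  0.        ]
scene (324.7, 325.7) [ 4.37794767e-01 -3.11581013e-01  1.11022302e-16]
scene (262.2, 227.2) [ 5.14598527e-01 -9.00790304e-04  1.11022302e-16]
scene grip (295.6, 288.5) [ 0.4291373  -0.22821287  0.047     ]
scene grip (278.1, 264.7) [ 0.44182055 -0.15475977  0.047     ]
scene grip (324.9, 316.7) [ 0.42874027 -0.31687804  0.047     ]
top (279.4, 220.6) [ 0.45107473 -0.15904979  0.        ]
top (337.7, 227.6) [ 0.43513311 -0.32325913  0.        ]
top (311.1, 232.2) [ 0.42029656 -0.24851515  0.        ]
top (224.1, 196.4) [ 0.51659428 -0.00138824  0.        ]
top grip (276.5, 218.9) [ 0.44759504 -0.14990408  0.047     ]
top grip (340, 223.6) [ 0.43883499 -0.32327303  0.047     ]
top grip (308.3, 229.5) [ 0.42050299 -0.2368843   0.047     ]
mouth [ 0.5110376  -0.00371219  0.27      ] [ 0.5218902  -0.00070128  0.27      ]
```

The black/steel stopper stands at about (295,300) in the scene view and (310,231) in the top view. The turquoise and yellow look-alikes stand on either side of it. Stopper ≈ (0.42,-0.235), cooler ≈ (0.516,-0.001). Moving there now.

```bash
python3 -m handwheel '[[[-4.8,-3.5,-3],[0,0,0]],[[-9.6,-7,-6],[0,0,0]],[[-14.5,-10.4,-9],[0,0,0]],[[-19.3,-13.8,-12],[0,0,0]],[[-24,-17.3,-13],[0,0,0]]]'; python3 -m handwheel '[[[2,-5.5,0],[0,0,0]],[[-2,-11,0],[0,0,0]],[[-4,-17,0],[0,0,0]],[[-6,-22,0],[0,0,0]],[[-8,-27,0],[0,0,0]]]'; python3 -c "
from h import *
st()"
```

```text
t: 1.38
tool_pos: [0.3939, 0.3296, 0.361]
tool_rot: [0.631, 3.075, 0.004]
contact_force: [1.2, 0.4, 0.4]
opening: 0.0855
grip_force: 0.0
t: 2.0
tool_pos: [0.3593, 0.0494, 0.3588]
tool_rot: [0.633, 3.076, 0.0]
contact_force: [0.7, -0.7, 0.9]
opening: 0.0853
grip_force: 0.0
t 2.0 pos [0.3593 0.0494 0.3588] 
R [[-0.919, 0.395, 0.002], [0.395, 0.919, -0.0], [-0.002, 0.0, -1.0]] F [ 0.7 -0.7  0.9] open 0.08528237113728292 grip 0.0
```

```bash
python3 -m handwheel '[[[-3.4,-4.8,0],[0,0,0]],[[-6.8,-9.6,1],[0,0,0]],[[-10.1,-14.3,3],[0,0,0]],[[-13.5,-19.1,6],[0,0,0]],[[-16.9,-23.9,8],[0,0,0]]]'; python3 -m handwheel '[[[0,0,0],[0,0,0]],[[0,0,0],[0,0,0]]]' >/dev/null; python3 - <<'E'
from h import *
st()
c=ctrl.calibration("wrist")
im=ctrl.get_image("wrist"); cv2.imwrite("pics/w1.png",im)
for q,z in [("stopper",0),("stopper_grip",.047),("stopper_arm_a",.02),("cooler",0),("bottle_mouth",.27)]:
    for d in ctrl.landmark_of("wrist",q)[:3]: print(q,np.round(d["position"],1),round(d["score"],2),onz("wrist",d["position"],z,c))
E
```

```text
t: 2.62
tool_pos: [0.4199, -0.234, 0.2786]
tool_rot: [0.634, 3.077, 0.0]
contact_force: [1.1, 0.4, 0.0]
opening: 0.0854
grip_force: 0.0
t 2.875 pos [ 0.4201 -0.2322  0.2797] 
R [[-0.919, 0.395, -0.0], [0.395, 0.919, 0.0], [0.0, 0.0, -1.0]] F [0.7 0.1 1. ] open 0.08559459541108584 grip 0.0
stopper [270.7 169.2] 0.87 [ 0.41982655 -0.23949654  0.        ]
stopper [340.4 162.8] 0.72 [ 0.44792861 -0.15057355  0.        ]
stopper [219.9 203. ] 0.69 [ 0.43493581 -0.32208319  0.        ]
stopper_grip [344.3 168.3] 0.86 [ 0.4448646  -0.15425978  0.047     ]
stopper_grip [272.4 173.6] 0.83 [ 0.41749369 -0.23561639  0.047     ]
stopper_grip [215.5 211.4] 0.65 [ 0.43277845 -0.31860417  0.047     ]Traceback (most recent call last):
  File "<stdin>", line 6, in <module>
ValueError: it knows: bottle_mouth, candle, cooler, cork, flute, foil_cutter, gold_bottle, stopper, stopper_grip, stopper_seal
```

View pics/w1.png

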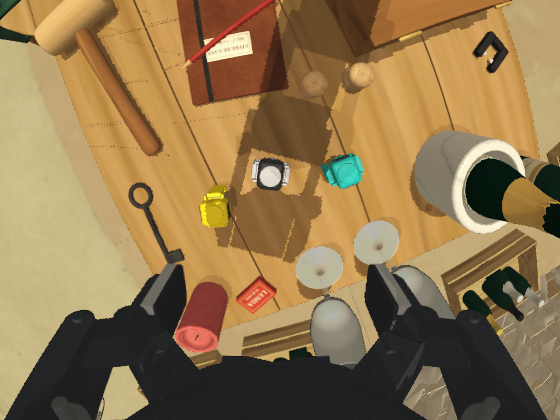

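The black and white-topped stopper is at (271,173), with its steel arms to image left and right. That means the tool needs about a quarter turn. I'll zoom in for the angle.

```bash
python3 - <<'E'
from h import *
im=cv2.imread("pics/w1.png")[140:210,235:315]
cv2.imwrite("pics/w1c.png",cv2.resize(im,None,fx=8,fy=8,interpolation=cv2.INTER_CUBIC))
c=ctrl.calibration("wrist")
for q,z in [("cooler",0),("bottle_mouth",.27)]:
    for d in ctrl.landmark_of("wrist",q)[:2]: print(q,np.round(d["position"],1),round(d["score"],2),onz("wrist",d["position"],z,c))
E
```

```text
cooler [445.9 166.9] 0.86 [ 0.51305488 -0.00248233  0.        ]
```

View pics/w1c.png

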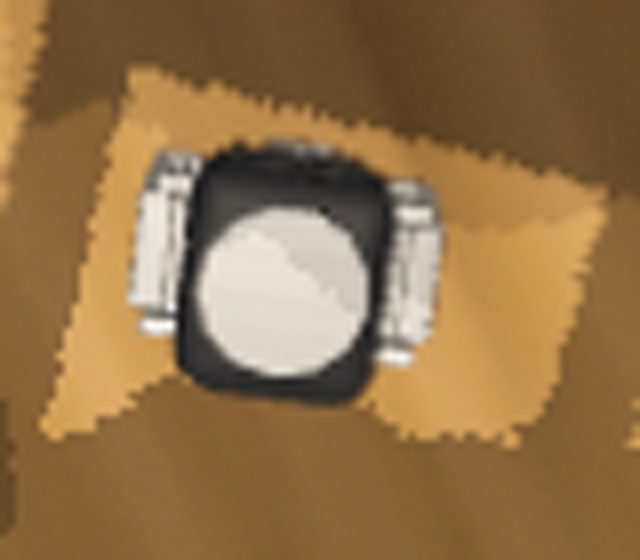

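```bash
python3 - <<'E'
from h import *
P=lambda x,y,z: onz("wrist",(235+x/8-.4,140+y/8-.4),z)
a,b=P(160,330,.03),P(398,360,.03); c,d=P(175,158,.03),P(412,187,.03)
for u,v in [(a,b),(c,d)]:
    w=v-u; print(w, np.degrees(np.arctan2(w[1],w[0])))
print("top",P(283,290,.057),P(283,290,.059))
o=st()
print(ctrl.get_obs()["q"])
E
```

```text
[0.01900119 0.03208742 0.        ] 59.36728138802539
[0.01846271 0.03152403 0.        ] 59.64373204608227
top [ 0.41795083 -0.23808984  0.057     ] [ 0.41757019 -0.23788933  0.059     ]
t 3.125 pos [ 0.4205 -0.2314  0.2807] 
R [[-0.919, 0.393, 0.002], [0.393, 0.919, -0.001], [-0.002, -0.001, -1.0]] F [0.5 0.5 0.2] open 0.08567592460606359 grip 0.0
[-6.58422653e-01 -3.30668379e-01  1.87763820e+00  2.91345535e-05
  1.59240217e+00 -1.82501532e+00]
```

```bash
python3 -m handwheel '[[[0,-0.2,2],[0,0,0.17]],[[0,-0.4,4],[0,0,0.34]],[[0,-0.6,6],[0,0,0.51]],[[0,-0.6,7],[0,0,0.68]],[[0,-0.6,8],[0,0,0.85]]]' >/dev/null; python3 -m handwheel '[[[0,0,1],[0,0,0.17]],[[0,0,2],[0,0,0.34]],[[0,0,3],[0,0,0.51]],[[0,0,4],[0,0,0.68]],[[0,0,4],[0,0,0.848]]]' >/dev/null;  python3 -m handwheel '[[[0,0,0],[0,0,0]],[[0,0,0],[0,0,0]]]' >/dev/null; python3 - <<'E'
from h import *
o=st()
c=ctrl.calibration("wrist")
im=ctrl.get_image("wrist"); cv2.imwrite("pics/w2.png",im)
for q,z in [("stopper",0),("stopper_grip",.047)]:
    for d in ctrl.landmark_of("wrist",q)[:3]: print(q,np.round(d["position"],1),round(d["score"],2),onz("wrist",d["position"],z,c))
E
```

```text
t 4.625 pos [ 0.4181 -0.2376  0.1601] 
R [[0.506, 0.863, 0.001], [0.863, -0.506, -0.001], [-0.0, 0.001, -1.0]] F [ 0.3 -0.2  0.4] open 0.08548793545573324 grip 0.0
stopper [329.2 247.9] 0.84 [ 0.43333799 -0.3202514   0.        ]
stopper [274.3 193.8] 0.7 [ 0.41366111 -0.24181349  0.        ]
stopper [255.2  97.8] 0.59 [ 0.44494777 -0.15402504  0.        ]
stopper_grip [275.8 203.4] 0.96 [ 0.41711924 -0.23856595  0.047     ]
stopper_grip [336.2 272.1] 0.82 [ 0.43147713 -0.32230186  0.047     ]
stopper_grip [254.2  93.9] 0.72 [ 0.44754795 -0.15365666  0.047     ]
```

View pics/w2.png

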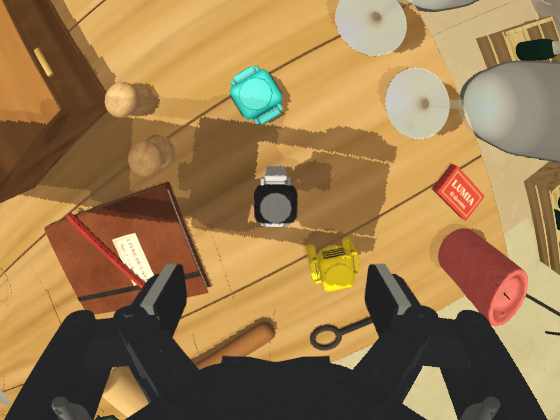

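```bash
python3 -m handwheel '[[[0,0,4],[0,0,0]],[[0,0,7.5],[0,0,0]],[[0,0,10.5],[0,0,0]],[[0,0,12.5],[0,0,0]],[[0,0,13.3],[0,0,0]]]' -1 80 >/dev/null; python3 -m handwheel '[[[0,0,0],[0,0,0]],[[0,0,0],[0,0,0]]]';python3 -m handwheel '[[[0,0,0],[0,0,0]],[[0,0,0],[0,0,0]],[[0,0,0],[0,0,0]],[[0,0,0],[0,0,0]],[[0,0,0],[0,0,0]]]' 1 80;python3 -m handwheel '[[[0,0,0],[0,0,0]],[[0,0,0],[0,0,0]],[[0,0,0],[0,0,0]],[[0,0,0],[0,0,0]],[[0,0,0],[0,0,0]]]' 1 80
```

```text
t: 5.65
tool_pos: [0.4185, -0.2384, 0.0277]
tool_rot: [2.726, 1.557, 0.001]
contact_force: [0.7, -0.9, 0.0]
opening: 0.0855
grip_force: 0.0
t: 6.28
tool_pos: [0.4183, -0.2382, 0.0272]
tool_rot: [2.727, 1.557, 0.001]
contact_force: [-0.6, 0.4, 4.8]
opening: 0.0331
grip_force: 80.2
t: 6.9
tool_pos: [0.4183, -0.2382, 0.0272]
tool_rot: [2.727, 1.557, 0.001]
contact_force: [-0.4, 0.5, 5.4]
opening: 0.0329
grip_force: 80.3
```

```bash
python3 -m handwheel '[[[0,0,-1],[0,0,0]],[[0,0,-5],[0,0,0]],[[0,0,-11],[0,0,0]],[[0,0,-17],[0,0,0]],[[0,0,-22],[0,0,0]]]';python3 -m handwheel '[[[0,0,-4],[0,0,0]],[[0,0,-8],[0,0,0]],[[0,0,-10],[0,0,0]],[[0,0,-11],[0,0,0]],[[0,0,-11],[0,0,0]]]'; python3 - <<'E'
from h import *
o=st()
R=Ro.from_rotvec(o["tool_rot"]).as_matrix()
c=ctrl.calibration("wrist")
im=ctrl.get_image("wrist"); cv2.imwrite("pics/w3.png",im)
cal={}
for cam,qs in [("wrist",["stopper","stopper_seal","bottle_mouth","cooler"]),("scene",["stopper","stopper_grip","bottle_mouth","cooler"]),("top",["stopper","stopper_grip","bottle_mouth","cooler"])]:
    if cam!="wrist": cv2.imwrite(f"pics/{cam}3.png",ctrl.get_image(cam))
    for q in qs:
        z={"cooler":0,"bottle_mouth":.27,"stopper":o["tool_pos"][2]-.027,"stopper_grip":o["tool_pos"][2]+.02,"stopper_seal":o["tool_pos"][2]}[q]
        for d in ctrl.landmark_of(cam,q)[:3]: print(cam,q,np.round(d["position"],1),round(d["score"],2),onz(cam,d["position"],z,c if cam=="wrist" else None))
E
```

```text
t: 7.52
tool_pos: [0.4174, -0.2374, 0.2486]
tool_rot: [2.728, 1.558, 0.0]
contact_force: [0.2, -0.8, -2.0]
opening: 0.0329
grip_force: 79.9
t: 8.15
tool_pos: [0.4176, -0.2376, 0.3556]
tool_rot: [-2.727, -1.557, 0.001]
contact_force: [0.4, -0.1, -1.9]
opening: 0.0329
grip_force: 79.9
t 8.15 pos [ 0.4176 -0.2376  0.3556] 
R [[0.508, 0.861, -0.001], [0.861, -0.508, 0.001], [0.0, -0.001, -1.0]] F [ 0.4 -0.1 -1.9] open 0.03287540146802806 grip 79.91364777088165
wrist stopper [265.1 102.8] 0.95 [ 0.45247875 -0.16661741  0.32864334]
wrist stopper [310.7 196.9] 0.8 [ 0.44797116 -0.22249492  0.32864334]
wrist stopper [276.9 249.3] 0.65 [ 0.41623278 -0.24007887  0.32864334]
wrist bottle_mouth [275.9 248.5] 0.5 [ 0.40224391 -0.26266855  0.27      ]
scene stopper [296.4 191. ] 0.9 [ 0.411446   -0.24001177  0.32864334]
scene stopper [278.9 277.6] 0.72 [ 0.27728773 -0.35961173  0.32864334]
scene stopper [321.6 329.8] 0.66 [ 0.26685133 -0.45205597  0.32864334]
scene stopper_grip [276.3 262.7] 0.91 [ 0.26549362 -0.36915917  0.37564334]
scene stopper_grip [298.4 162.4] 0.63 [ 0.42170198 -0.23110026  0.37564334]
scene stopper_grip [327.3 314.5] 0.59 [ 0.26195516 -0.46179212  0.37564334]
scene bottle_mouth [259.3 139.2] 0.64 [ 0.51027733 -0.00856295  0.27      ]
scene cooler [263.7 228.6] 0.72 [ 5.14455216e-01 -7.34079347e-03 -1.11022302e-16]
top stopper [338.2 227.4] 0.57 [ 0.38329106 -0.28042053  0.32864334]
top stopper [279.  224.1] 0.53 [ 0.38747916 -0.15023232  0.32864334]
top stopper [318.5 210.9] 0.35 [ 0.41909298 -0.23685195  0.32864334]
top stopper_grip [278.1 219.5] 0.53 [ 0.38958717 -0.14701211  0.37564334]
top stopper_grip [320.7 203.7] 0.51 [ 0.42584795 -0.23685709  0.37564334]
top stopper_grip [335.8 224.3] 0.41 [ 0.38228928 -0.2690195   0.37564334]
top bottle_mouth [218.5 172.2] 0.82 [ 0.51652127 -0.00769706  0.27      ]
top cooler [224.1 198.1] 0.66 [ 0.51168697 -0.00157944  0.        ]
```

View pics/w3.png

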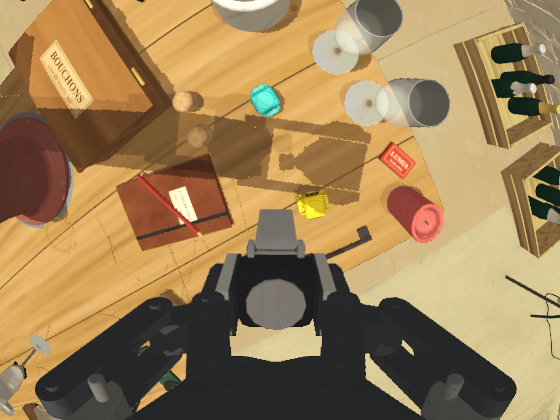

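Held squarely: the grip's white disc shows at (276,302) between the pads, with the front arm at (276,225). Carrying it over the mouth, still high.

```bash
python3 -m handwheel '[[[4,-0.6,0],[0,0,0]],[[10,-1.4,0],[0,0,0]],[[16,-2.2,0],[0,0,0]],[[22,-3,0],[0,0,0]],[[25.3,-3.6,0],[0,0,0]]]';python3 -m handwheel '[[[0,0,0],[0,0,0]],[[0,0,0],[0,0,0]],[[0,0,0],[0,0,0]]]' >/dev/null; python3 - <<'E'
from h import *
o=st()
c=ctrl.calibration("wrist")
W=ctrl.get_image("wrist");S=ctrl.get_image("scene");T=ctrl.get_image("top")
cv2.imwrite("pics/w4.png",W);cv2.imwrite("pics/s4.png",S);cv2.imwrite("pics/t4.png",T)
z0=o["tool_pos"][2]
for cam in ["wrist","scene","top"]:
    for q in ["stopper","stopper_grip","stopper_seal","bottle_mouth","cooler"]:
        z={"cooler":0,"bottle_mouth":.27,"stopper":z0-.027,"stopper_grip":z0+.02,"stopper_seal":z0}[q]
        for d in ctrl.landmark_of(cam,q)[:3]: print(cam,q,np.round(d["position"],1),round(d["score"],2),onz(cam,d["position"],z,c if cam=="wrist" else None))
a=cv2.resize(S[60:220,190:340],None,fx=3.5,fy=3.5,interpolation=cv2.INTER_CUBIC)
b=cv2.resize(T[130:230,180:260],None,fx=3,fy=5.6,interpolation=cv2.INTER_CUBIC)[:560]
cv2.imwrite("pics/st4.png",np.hstack([a,b]))
E
```

```text
t: 9.52
tool_pos: [0.5159, 0.001, 0.3565]
tool_rot: [-2.726, -1.561, -0.001]
contact_force: [0.2, -0.6, -1.6]
opening: 0.0324
grip_force: 79.9
t 9.9 pos [ 0.5151 -0.0026  0.3566] 
R [[0.51, 0.86, 0.0], [0.86, -0.51, -0.0], [-0.0, 0.0, -1.0]] F [ 0.8  0.1 -1.9] open 0.033080888563345894 grip 79.91063296794891
wrist stopper [274.4 247.5] 0.64 [ 0.51312939 -0.00327366  0.32963539]
wrist stopper [324.1 324.3] 0.44 [ 0.51237354 -0.06836489  0.32963539]
wrist stopper_grip [276.3 290.4] 0.84 [ 0.51421946 -0.00332253  0.37663539]
wrist stopper_grip [217.3 249.2] 0.65 [0.50307957 0.02658515 0.37663539]
wrist stopper_grip [324.4 337.4] 0.46 [ 0.52011906 -0.03953893  0.37663539]
wrist stopper_seal [274.8 156.5] 0.58 [0.54211131 0.04501051 0.35663539]
wrist bottle_mouth [277.1 208.8] 0.66 [ 0.516842   -0.00063207  0.27      ]
wrist cooler [275.2 156.9] 0.96 [ 0.51433667 -0.001886    0.        ]
wrist cooler [262.3  66.8] 0.22 [0.56881742 0.1279436  0.        ]
scene stopper [324.3 326.7] 0.9 [ 0.2717326  -0.45143919  0.32963539]
scene stopper [280.9 277.9] 0.77 [ 0.27849667 -0.36227495  0.329635
[... 417 characters left out ...]
266.6 224.8] 0.78 [ 5.28705563e-01 -1.10394539e-03 -1.11022302e-16]
top stopper [337.9 229.1] 0.78 [ 0.37934437 -0.27962293  0.32963539]
top stopper [181.1 173.2] 0.73 [0.49652342 0.06953883 0.32963539]
top stopper [278.3 224.1] 0.68 [ 0.38728016 -0.14867457  0.32963539]
top stopper_grip [275.8 217.7] 0.66 [ 0.39314634 -0.14206417  0.37663539]
top stopper_grip [337.8 222.8] 0.56 [ 0.385434   -0.27312335  0.37663539]
top stopper_grip [221.3 195.5] 0.42 [ 0.43806003 -0.02556264  0.37663539]
top bottle_mouth [216.8 173.7] 0.59 [ 0.51280089 -0.00388233  0.27      ]
top cooler [272.2 258. ] 0.64 [ 0.3455203  -0.14115215  0.        ]
top cooler [223.3 196.2] 0.62 [0.51711439 0.00088966 0.        ]
```

View pics/st4.png

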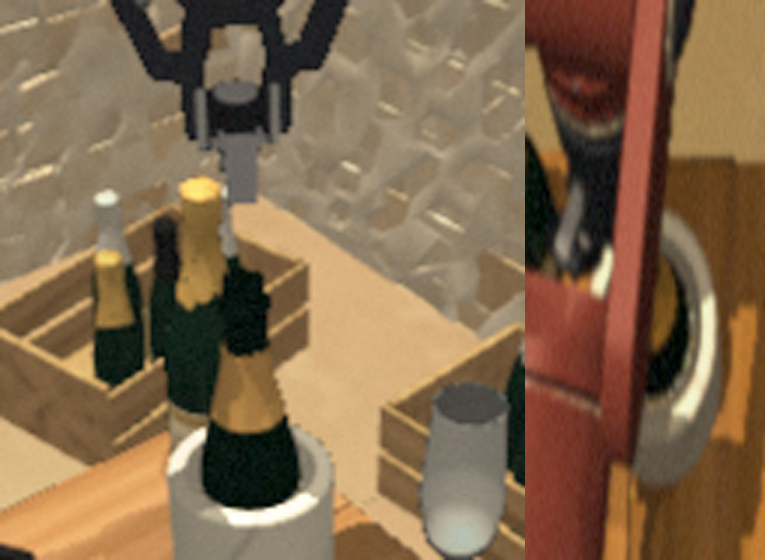

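View pics/w4.png

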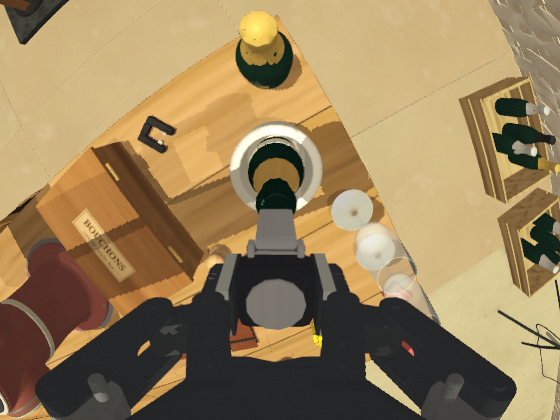

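The stopper hangs in line with the bottle in the wrist view: arm at (276,230), cooler ring centred near (276,168). I'll refine the cooler axis from the marble rim's silhouettes.

```bash
cat > rim.py <<'E'
from h import *
a=np.linspace(0,2*np.pi,180)
def proj(cam,X,c):
    Y=X@np.array(c["R"]).T+np.array(c["t"])
    if cam=="wrist":
        r=np.hypot(Y[:,0],Y[:,1]);th=np.arctan2(r,Y[:,2]);s=th/r;u=Y[:,:2]*s[:,None]
    else: u=Y[:,:2]/Y[:,2:]
    return u*[c["fx"],c["fy"]]+[c["cx"],c["cy"]]
def fit(cam,f,box,deg):
    im=cv2.imread(f);hsv=cv2.cvtColor(im,cv2.COLOR_BGR2HSV)
    m=((hsv[...,1]<60)&(hsv[...,2]>100)).astype(np.uint8);k=np.zeros_like(m);x0,y0,x1,y1=box;k[y0:y1,x0:x1]=1;m*=k
    m=cv2.morphologyEx(m,cv2.MORPH_OPEN,np.ones((2,2),np.uint8))
    n,l,s,_=cv2.connectedComponentsWithStats(m);i=1+np.argmax(s[1:,4]);pts=np.argwhere(l==i)[:,::-1]
    u=np.stack([np.cos(np.radians(deg)),np.sin(np.radians(deg))])
    h=(pts@u).max(0)+.5*0; c=ctrl.calibration(cam)
    def res(p):
        X=np.vstack([np.c_[p[0]+.057*np.cos(a),p[1]+.057*np.sin(a),0*a+z] for z in (0.001,.115)])
        return (proj(cam,X,c)@u).max(0)+p[2]-h
    r=least_squares(res,[.514,-.003,0],loss="soft_l1"); print(cam,s[i],r.x,np.abs(r.fun).mean())
if __name__=="__main__":
    fit("top","pics/top0.png",(195,160,255,225),np.arange(0,360,15))
    fit("scene","pics/scene0.png",(225,170,300,250),np.r_[np.arange(-20,201,15)])
    fit("wrist","pics/w4.png",(200,90,350,240),np.arange(-190,11,10))
E
python3 rim.py
```

```text
top [203 176  35  34 160] [ 0.51253803  0.00732354 -7.17775931] 2.1874090749597928
scene [ 239  183   47   61 1887] [ 0.51526763 -0.00447323 -1.03015217] 0.16717423544593166
wrist [ 231  122   92   89 3196] [ 0.51584965 -0.00211035 -1.30322137] 0.13660022987028175
```

```bash
python3 -m handwheel '[[[0.1,0.1,1],[0,0,0]],[[0.1,0.1,3],[0,0,0]],[[0.1,0.1,4.2],[0,0,0]],[[0.1,0.1,4.6],[0,0,0]],[[0.1,0.1,4.6],[0,0,0]]]'; python3 - <<'E'
from h import *
S=ctrl.get_image("scene");W=ctrl.get_image("wrist");cv2.imwrite("pics/s5.png",S);cv2.imwrite("pics/w5.png",W)
a=cv2.resize(S[85:165,215:305],None,fx=6,fy=6,interpolation=cv2.INTER_CUBIC)
b=cv2.resize(W[160:340,220:330],None,fx=2.3,fy=2.66,interpolation=cv2.INTER_CUBIC)[:480]
n=min(len(a),len(b));cv2.imwrite("pics/s5c.png",np.hstack([a[:n],b[:n]]))
E
```

```text
t: 11.42
tool_pos: [0.5165, -0.0012, 0.3101]
tool_rot: [-2.728, -1.558, 0.001]
contact_force: [-0.4, -0.4, -1.0]
opening: 0.0329
grip_force: 79.9
```

View pics/s5c.png

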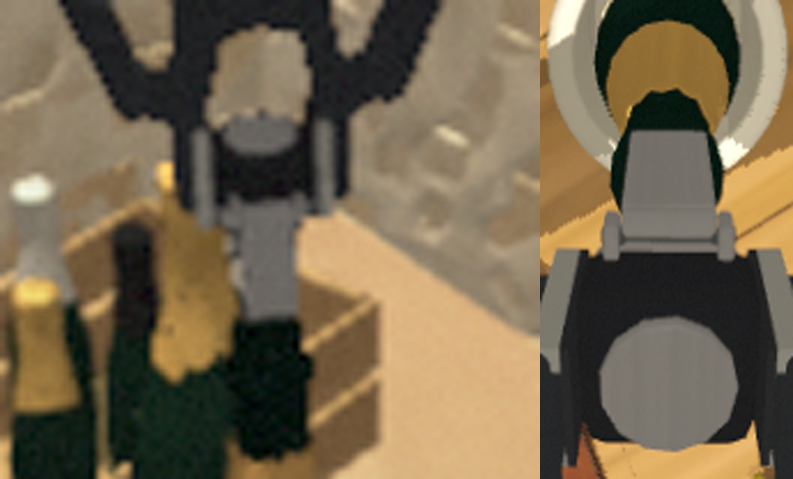

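In the scene crop the arm (≈269) is centred over the neck (≈270), and the wrist view agrees. Feeling my way down now.

```bash
for i in 1 2 3 4; do python3 -m handwheel '[[[0,0,0.15],[0,0,0]],[[0,0,0.3],[0,0,0]],[[0,0,0.3],[0,0,0]]]' | egrep "pos|contact"; done
```

```text
tool_pos: [0.5166, -0.0012, 0.3074]
contact_force: [1.5, 0.4, -1.9]
tool_pos: [0.5166, -0.0012, 0.3042]
contact_force: [0.3, -0.4, -1.3]
tool_pos: [0.5166, -0.0012, 0.3013]
contact_force: [-0.1, 0.2, -1.9]
tool_pos: [0.5166, -0.0012, 0.2983]
contact_force: [0.2, -0.5, -1.4]
```

```bash
for i in 1 2 3 4 5; do python3 -m handwheel '[[[0,0,0.1],[0,0,0]],[[0,0,0.2],[0,0,0]],[[0,0,0.2],[0,0,0]]]' | egrep "pos|contact"; done
```

```text
tool_pos: [0.5166, -0.0012, 0.2964]
contact_force: [0.5, -0.4, -1.6]
tool_pos: [0.5166, -0.0012, 0.2944]
contact_force: [0.0, -0.2, -2.2]
tool_pos: [0.5166, -0.0012, 0.2924]
contact_force: [-0.1, -0.1, -2.4]
tool_pos: [0.5166, -0.0012, 0.2904]
contact_force: [0.1, -0.1, -1.8]
tool_pos: [0.5166, -0.0012, 0.2884]
contact_force: [-0.1, 0.1, -1.3]
```

```bash
for i in 1 2 3 4 5; do python3 -m handwheel '[[[0,0,0.1],[0,0,0]],[[0,0,0.2],[0,0,0]],[[0,0,0.2],[0,0,0]]]' | egrep "pos|contact"; done
```

```text
tool_pos: [0.5166, -0.0012, 0.2863]
contact_force: [-0.2, -0.7, -1.0]
tool_pos: [0.5166, -0.0014, 0.2845]
contact_force: [-0.2, -0.9, -1.4]
tool_pos: [0.5166, -0.0014, 0.2824]
contact_force: [-1.4, -1.9, -1.4]
tool_pos: [0.5166, -0.0013, 0.2804]
contact_force: [-0.9, -2.1, -0.1]
tool_pos: [0.5166, -0.0012, 0.2783]
contact_force: [-0.1, -1.6, -0.8]
```

Side force along −tool x, so shift 0.8 mm that way while descending.

```bash
python3 -m handwheel '[[[-0.08,0,0],[0,0,0]],[[-0.08,0,0],[0,0,0]]]' | egrep "pos|contact"; for i in 1 2 3 4; do python3 -m handwheel '[[[0,0,0.08],[0,0,0]],[[0,0,0.15],[0,0,0]],[[0,0,0.15],[0,0,0]]]' | egrep "pos|contact"; done
```

```text
tool_pos: [0.5163, -0.0016, 0.2783]
contact_force: [-0.5, -0.9, -1.4]
tool_pos: [0.5162, -0.0018, 0.2768]
contact_force: [-0.6, -1.0, -0.9]
tool_pos: [0.5162, -0.0018, 0.2754]
contact_force: [-0.2, -0.6, -1.8]
tool_pos: [0.5164, -0.0019, 0.2746]
contact_force: [-1.0, 0.4, 1.4]
tool_pos: [0.5168, -0.0018, 0.2737]
contact_force: [-2.0, 0.6, 5.0]
```

```bash
python3 -m handwheel '[[[0,-0.1,0],[0,0,0]],[[0,-0.1,0],[0,0,0]]]' | egrep "pos|contact"; for i in 1 2 ; do python3 -m handwheel '[[[0,0,0.1],[0,0,0]],[[0,0,0.1],[0,0,0]]]' | egrep "pos|contact"; done
```

```text
tool_pos: [0.5164, -0.0017, 0.2736]
contact_force: [3.0, -1.5, 3.9]
tool_pos: [0.516, -0.0015, 0.2726]
contact_force: [1.3, -0.9, 6.1]
tool_pos: [0.516, -0.0014, 0.2718]
contact_force: [0.4, -0.5, 7.3]
```

```bash
for i in 1 2 3; do python3 -m handwheel '[[[0,0,0.1],[0,0,0]],[[0,0,0.1],[0,0,0]]]' | egrep "pos|contact"; done
```

```text
tool_pos: [0.516, -0.0014, 0.271]
contact_force: [-0.5, 0.0, 7.9]
tool_pos: [0.5161, -0.0014, 0.2704]
contact_force: [0.1, -0.7, 8.7]
tool_pos: [0.5155, -0.0014, 0.2675]
contact_force: [0.9, -0.8, 1.7]
```

```bash
for i in 1 2 3 4; do python3 -m handwheel '[[[0,0,0.05],[0,0,0]],[[0,0,0.05],[0,0,0]]]' | egrep "pos|contact"; done
```

```text
tool_pos: [0.5151, -0.0013, 0.2662]
contact_force: [1.6, -0.8, 1.0]
tool_pos: [0.5151, -0.0012, 0.2661]
contact_force: [0.1, -0.6, 0.5]
tool_pos: [0.5152, -0.0012, 0.2659]
contact_force: [-1.7, 0.2, 2.3]
tool_pos: [0.5152, -0.0013, 0.2658]
contact_force: [-2.4, 0.2, 4.4]
```

```bash
for i in 1 2 3; do python3 -m handwheel '[[[0,0,0.05],[0,0,0]],[[0,0,0.05],[0,0,0]]]' | egrep "pos|contact"; done
```

```text
tool_pos: [0.5152, -0.0012, 0.2658]
contact_force: [-3.7, 1.3, 7.2]
tool_pos: [0.5153, -0.0012, 0.2656]
contact_force: [-4.0, 2.0, 8.1]
tool_pos: [0.5153, -0.0013, 0.2653]
contact_force: [-4.6, 0.6, 7.9]
```

```bash
python3 -m handwheel '[[[0,-0.05,0.02],[0,0,0]],[[0,-0.05,0.02],[0,0,0]]]' | egrep "pos|contact";for i in 1 2 3; do python3 -m handwheel '[[[0,0,0.05],[0,0,0]],[[0,0,0.05],[0,0,0]]]' | egrep "pos|contact"; done
```

```text
tool_pos: [0.5153, -0.0012, 0.2653]
contact_force: [-2.9, -0.3, 8.5]
tool_pos: [0.5153, -0.0012, 0.265]
contact_force: [-4.6, 0.6, 8.1]
tool_pos: [0.5153, -0.0013, 0.2647]
contact_force: [-4.4, 0.1, 8.9]
tool_pos: [0.5154, -0.0013, 0.2639]
contact_force: [-3.6, -0.1, 8.7]
```

```bash
for i in 1 2 3; do python3 -m handwheel '[[[0,0,0.04],[0,0,0]],[[0,0,0.04],[0,0,0]]]' | egrep "pos|contact"; done
```

```text
tool_pos: [0.5154, -0.0013, 0.2637]
contact_force: [-3.4, -0.1, 8.3]
tool_pos: [0.5154, -0.0013, 0.2635]
contact_force: [-4.1, 0.1, 9.2]
tool_pos: [0.5154, -0.0013, 0.2633]
contact_force: [-4.2, -0.0, 10.7]
```

```bash
for i in 1 2; do python3 -m handwheel '[[[0,0,0.04],[0,0,0]],[[0,0,0.04],[0,0,0]]]' | egrep "pos|contact"; done
```

```text
tool_pos: [0.5154, -0.0013, 0.2631]
contact_force: [-4.8, 1.0, 10.2]
tool_pos: [0.5155, -0.0013, 0.263]
contact_force: [-4.5, 1.2, 11.6]
```

```bash
for i in 1 2 3 4; do python3 -m handwheel '[[[0,0,-0.07],[0,0,0]],[[0,0,-0.07],[0,0,0]]]' | egrep "pos|contact"; done
```

```text
tool_pos: [0.5154, -0.0013, 0.2632]
contact_force: [-4.0, 0.5, 10.0]
tool_pos: [0.5154, -0.0013, 0.2636]
contact_force: [-3.5, 0.9, 9.0]
tool_pos: [0.5154, -0.0013, 0.2639]
contact_force: [-2.4, 0.5, 8.0]
tool_pos: [0.5154, -0.0013, 0.2639]
contact_force: [-1.9, 0.1, 6.6]
```

```bash
for i in 1 2 3 4; do python3 -m handwheel '[[[0,0,-0.07],[0,0,0]],[[0,0,-0.07],[0,0,0]]]' | egrep "pos|contact"; done
```

```text
tool_pos: [0.5154, -0.0013, 0.264]
contact_force: [1.0, -0.1, 3.5]
tool_pos: [0.5153, -0.0012, 0.264]
contact_force: [4.3, -0.1, 0.1]
tool_pos: [0.5153, -0.0013, 0.264]
contact_force: [5.9, -1.4, -3.6]
tool_pos: [0.5153, -0.0013, 0.2641]
contact_force: [6.7, -1.8, -5.4]
```

It resists being pulled up, so the hooks are under the collar. Easing back to neutral, then checking by eye.

```bash
python3 -m handwheel '[[[0,-0.05,0.07],[0,0,0]],[[0,-0.05,0.07],[0,0,0]]]' | egrep "pos|contact"; python3 - <<'E'
from h import *
S=ctrl.get_image("scene");W=ctrl.get_image("wrist");cv2.imwrite("pics/s6.png",S);cv2.imwrite("pics/w6.png",W)
a=cv2.resize(S[85:165,215:305],None,fx=6,fy=6,interpolation=cv2.INTER_CUBIC)
b=cv2.resize(W[160:340,220:330],None,fx=2.3,fy=2.66,interpolation=cv2.INTER_CUBIC)[:480]
n=min(len(a),len(b));cv2.imwrite("pics/s6c.png",np.hstack([a[:n],b[:n]]))
E
```

```text
tool_pos: [0.5152, -0.0012, 0.2641]
contact_force: [7.7, -0.7, -3.8]
```

View pics/s6c.png

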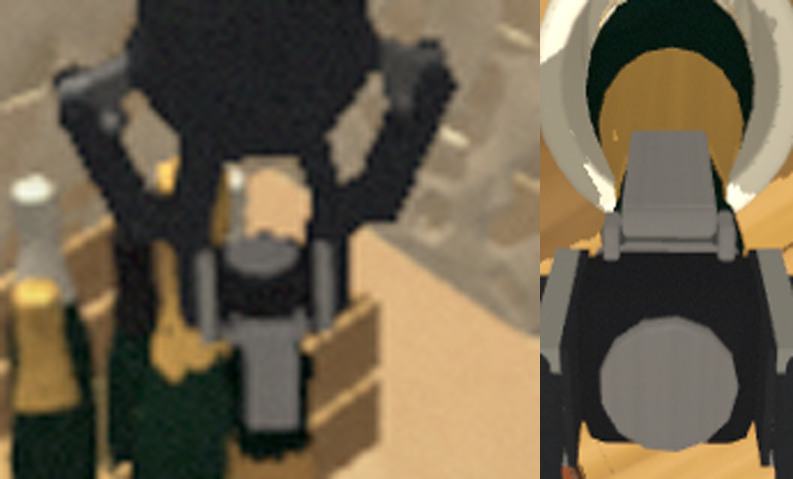

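The stopper sits upright, with the arm down over the collar (scene crop 270,375). Relieving the side force, then releasing.

```bash
python3 -m handwheel '[[[0,0.1,0.05],[0,0,0]],[[0,0.1,0.05],[0,0,0]]]' | egrep "pos|contact"; python3 -m handwheel '[[[0,0.05,0.05],[0,0,0]],[[0,0.05,0.05],[0,0,0]]]' | egrep "pos|contact"
```

```text
tool_pos: [0.5153, -0.0013, 0.2641]
contact_force: [3.9, 0.2, -2.4]
tool_pos: [0.5153, -0.0013, 0.264]
contact_force: [0.3, 1.0, 0.3]
```

```bash
python3 -m handwheel '[[[0,0,0],[0,0,0]],[[0,0,0],[0,0,0]],[[0,0,0],[0,0,0]],[[0,0,0],[0,0,0]]]' -0.5 20; python3 -m handwheel '[[[0,0,-1],[0,0,0]],[[0,0,-3],[0,0,0]],[[0,0,-7],[0,0,0]],[[0,0,-12],[0,0,0]],[[0,0,-14],[0,0,0]]]'; python3 -m handwheel '[[[0,0,0],[0,0,0]],[[0,0,0],[0,0,0]],[[0,0,0],[0,0,0]]]'|head -1; python3 - <<'E'
from h import *
S=ctrl.get_image("scene");W=ctrl.get_image("wrist")
a=cv2.resize(S[85:165,215:305],None,fx=6,fy=6,interpolation=cv2.INTER_CUBIC)
b=cv2.resize(W[90:270,220:330],None,fx=2.3,fy=2.66,interpolation=cv2.INTER_CUBIC)[:480]
n=min(len(a),len(b));cv2.imwrite("pics/s7c.png",np.hstack([a[:n],b[:n]]))
E
```

```text
t: 27.38
tool_pos: [0.5158, -0.0017, 0.2643]
tool_rot: [2.728, 1.558, -0.0]
contact_force: [0.4, -0.1, 0.1]
opening: 0.0643
grip_force: 0.0
t: 28.0
tool_pos: [0.5167, -0.0017, 0.41]
tool_rot: [2.724, 1.556, 0.009]
contact_force: [-0.5, -0.5, -0.4]
opening: 0.064
grip_force: 0.0
t: 28.38
```

View pics/s7c.png

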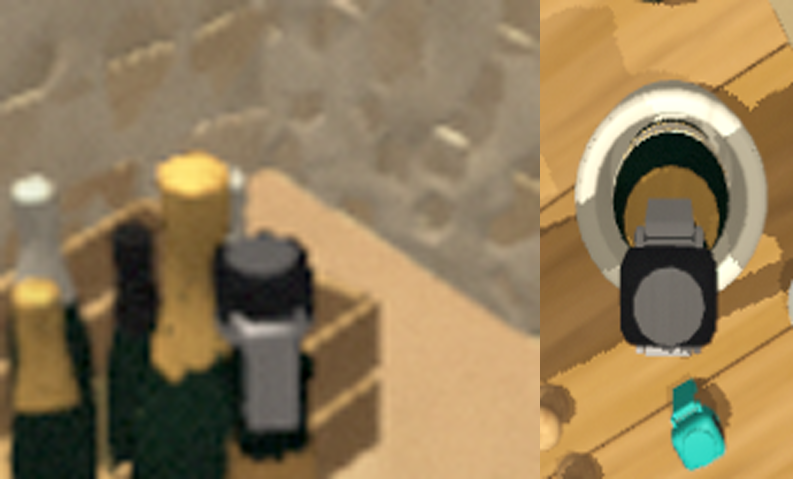

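The stopper stayed where it was, upright and fully down on the neck, and the gripper is clear. Handing in.

```bash
python3 -c "
from station import ctrl
print(ctrl.finish_job())"
```

```text
the job is handed in; nothing more can be done
None
```

The stopper is snapped upright on the bottle's mouth and released, and the job was handed in at about 28.5 s; it held against an upward pull and net push stayed around 13 N, but no verdict was returned.

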